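# Latch the spice chest

## Robot

A 6-joint arm with a two-finger parallel gripper is mounted at the origin on the work surface. World frame = base frame: x ahead of the robot, y to its left, z up, the work surface at z = 0. Lengths are in m, angles in rad, forces in N, time in s.
With the tool pointing down it reaches from about 0.35 to 0.925 m from the base axis. Payload 6.4 kg.
Tool frame: the origin (TCP) lies on the mounting face of the last link; the fingertips stand 199 mm ahead of it and the grasp point (between the pads) lies 180 mm ahead of it (robot.pinch_z is the distance from the TCP to the grasp point, in m); z points along the fingers, y is the line along which they close (so a half turn about z gives the same grasp; the last joint's range is limited). The gripper opens to 94 mm and grips with 3 to 60 N. Pads are 16 mm wide; open, the fingers measure 119 mm over their backs; the gripper's body (75 mm by 177 mm) begins 78 mm behind the grasp point.
Start: joints at [1.098, 0.245, 1.558, -0, 1.339, -0.174], TCP at [0.191, 0.621, 0.405] pointing down, gripper open.
Joint ranges: [-3.13, 3.13], [-1.02, 2.26], [0.13, 2.54], [-0.95, 4.09], [0.21, 2.88], [-2.74, 2.74]. Speed limits (rad/s): [2.57, 2.57, 3.14, 3.14, 3.14, 3.14].

## Interface

Orientations are given as a rotation vector (axis times angle).
In Python, from plant import robot gives the robot as it stands.
- The arm moves only by the shell command python3 nudge.py [OPENING] [FORCE], which reads ROWS from standard input. ROWS is a JSON object whose key "increments" holds a list of rows, 1 to 5 of them, each of 4 numbers: dx, dy, dz in shares of 0.2 m (1.0 is 0.2 m), then a turn about the tool's z in shares of 180 degrees (1.0 is 180 degrees); each row is the pose to reach, as a shift and turn from the pose commanded when the command began, along the tool's axes at that moment; what a row does not reach only later rows make up. A row lasts 1/12 s, in which the tool goes at most 0.0417 m and 0.125 rad, less where a joint would pass 70% of its speed; a pose out of reach is approached as far as the arm can. OPENING is the finger opening in m, set as the command begins (- or left out keeps the last). The fingers move at their own pace and stop on an object; FORCE is the grip in N (left out, the last holds). Time passes only in rows, so rows that do not move let the fingers close. It prints the time, the measured TCP pose, the force, the opening and the grip force at its end. Shift and turn numbers lie between -1 and 1, and a call with a number outside is refused. Input that does not fit is refused with a message, and nothing moves.
- robot.get_obs(): the state, without advancing time (a new reading comes with each control period).
- robot.grab_frame(name): name is "scene" or "top" or "wrist"; returns a dict with "pixels" (384x512x3 uint8, red, green, blue), "intrinsics" (3x3 intrinsics, pixels), "pose" (4x4, takes a point from camera to world coordinates); the wrist camera has in their place "mount" (4x4, takes a point from camera to tool coordinates, whose origin is the TCP and whose axes are the flange's). Camera axes: x right, y up, looking along -z (the intrinsics and any distortion apply to the point x, -y, -z); pixel columns grow to the right and rows downward; lengths in m; the calibration is good to about 2 mm. A picture is of the moment at which its call begins: read the wrist's pose just before it. There is no depth.
- robot.sign_off(): hands the job in; it is judged then, once.
The state is a dict: "time_s": time; "joint_positions": joint angles; "qd": joint speeds; "effort": joint torques, N m; "tool_pos": TCP position; "tool_rot": TCP orientation; "contact_force": force on the tool from outside, world axes, zero at the start; "wrist_torque": the same for the moment, N m; "width": finger opening in m; "gripper_force": force on a finger pad.
Only numpy, scipy, OpenCV 4.12 (cv2) and the standard library are available. Lean on these libraries where they do the work, as an engineer would, in place of code of your own. Each camera call takes 0.05 s, during which the arm holds its last target. There are 200 camera calls.

## Task

Latch the spice chest shut: swing the steel wire bail over and down so that its crossbar hooks behind the brass keeper on the lid, then fold the red lever right back over its centre until it lies fully home on the front ledge and holds by itself. Leave the carafe, the two tins and the green spoon rest where they stand.

Things in the scene. Friction and masses are not known exactly. Their poses are not given: they have to be found in the camera images.
- chest: Wooden spice chest 250 (x) x 150 (y) x 90 mm high, fixed. Origin: centre of underside; z up; x runs from its front (two small drawers, towards the robot) to the rear, where the lid hinges. The front 118 mm of its top is a fixed ledge with a draw latch; the rest is the darker lid, its top level with the ledge. The latch lies in the chest's middle plane y = 0, moves in it.
- lid (a joint): Lid hinge at the chest's rear edge: 0 shut (as it starts), positive when raised (rad). Held shut by the lid's weight only (0.2 kg).
- keeper (a point): Foot of the rear face of the brass keeper on the lid's top (chest x 17 mm, height 90 mm); axes as the chest's while the lid is shut. The keeper is a hook 20 mm wide: a post 5 mm thick, 13 mm high, and a lip (9.5 to 13.5 mm above the lid) overhanging 7 mm to chest +x. The crossbar belongs under the lip, against the post's rear face.
- lever (a joint): Red lever's hinge, rad. 0 = open stop: it rises from its pivot 50 degrees above chest +x, leaning over the keeper. Growing, it swings up (0.70 upright) and over to chest -x; 2.37 = closed stop, lying on the ledge, 6 degrees below level. Hooked, it passes its centre near 2.15 ; past it the bail holds it shut: press to the stop. Stiff (0.025 N m), stays where left; about 3 N at the tip closes it.
- lever_pivot (a point): Lever's hinge pin: chest x = -40 mm, 12 mm above the ledge. Fixed; the point turns with the lever (its x points along the lever to the tip).
- lever_tip (a point): Free end of the red lever, 62 mm from the pivot, on its mid-thickness. The lever is 20 mm wide and 5 mm thick.
- bail (a joint): Bail's hinge on the lever, rad, relative to it: 0 = bail along the lever; positive = tipped back towards chest -x (the start); negative = towards the keeper: about -1.4 when the crossbar lies behind the keeper with the lever open, about -3.3 latched. Bail's elevation above chest +x = 0.873 + lever + bail. Stiff (0.03 N m): it stays where it is left, even in the air.
- bail_pin (a point): Pin joining bail and lever, on the lever 18 mm from its pivot; the bail swings about it.
- bail_bar (a point): Middle of the bail's crossbar (parallel to chest y, 6 mm thick). The bail is a steel wire U straddling the lever: 5 mm side wires 42 mm apart from the pin, crossbar 74 mm from the pin, so it passes over the lever's tip. The crossbar is sprung along the wires (2.5 N per mm, stretches 4 mm when latched). Lever near its open stop: it lands on the lid some 10 mm beyond the lip.
- carafe: Clear glass carafe with wooden stopper, bystander, loose, 96 mm wide, 198 mm high, 0.55 kg. Origin: centre of its underside.
- plate: Steel plate, 170 (x) x 85 x 4 mm, fixed to the shelf, the two tins on it. Origin: centre of its underside.
- tin_near: Round steel spice tin, bystander, loose, 67 mm wide, 46 mm high, standing on the plate. Origin: centre of its underside.
- tin_far: Round steel spice tin with yellow lid, bystander, loose, 67 mm wide, 46 mm high, standing on the plate. Origin: centre of its underside.
- spoon_rest: Green plastic spoon rest, bystander, loose: a dish 104 mm wide, 14 mm high, with a flat tail reaching 100 mm to its -x. Origin: centre of the dish's underside.

How it is judged:
By the outcome, as a careful person would: the job done as asked, in the order asked, and still so for the second after the job is handed in, with the robot touching nothing.
It also fails if it takes over 58 s, if anything falls off the work surface, if the arm or the gripper's body presses on something with over 40 N, if the wrist force passes 120 N, or if a joint passes its speed limit or range.

## Working session

There is one attempt and no reset: what is moved stays moved. The work goes in short steps, Python scripts to look and compute and a shell command to move; the robot and the scene stay as the last step left them, time stands still between calls to the robot, and variables do not carry over. Pictures are saved under pics/ and viewed, at most 10 in all, crops included, and the job is handed in when it is done.

```bash
ls; mkdir -p pics
python3 - <<'E'
from plant import robot
import cv2,numpy as np
o=robot.get_obs();print(o)
a=[]
for n in("scene","top"):
    f=robot.grab_frame(n);np.savez(f"{n}0.npz",**{k:v for k,v in f.items()});print(n,f["intrinsics"],f["pose"],f.keys())
    cv2.imwrite(f"pics/{n}0.png",cv2.resize(f["pixels"][:,:,::-1],(800,600),interpolation=cv2.INTER_CUBIC))
E
```

```text
nudge.py
pics
plant.py
{'time_s': 0.0, 'joint_positions': array([ 1.09790969e+00,  2.45813677e-01,  1.55904070e+00,  1.20521143e-05,
        1.33868215e+00, -1.74100808e-01]), 'qd': array([-0.00153109,  0.00015828, -0.00160329, -0.00048174, -0.00206865,
        0.00109326]), 'effort': array([ 7.51230036e-04, -4.15833199e+01, -3.14605308e+01,  6.85381447e-02,
        3.33844183e-02, -1.28268289e-04]), 'tool_pos': array([0.19122039, 0.62099309, 0.4035309 ]), 'tool_rot': array([-4.67498354e-01, -3.10597640e+00,  2.88861814e-03]), 'contact_force': array([-0.89225449, -0.17317251, -0.24667111]), 'wrist_torque': array([ 0.03435274, -0.00628275, -0.01147499]), 'gripper_force': 0.0, 'width': 0.09426657784706637}
scene [[433.92304651   0.         252.18538365]
 [  0.         433.92304651 192.56202751]
 [  0.           0.           1.        ]] [[-0.14751393 -0.58186801  0.79979326  1.45502933]
 [ 0.98905801 -0.08516918  0.1204594   0.13227976]
 [-0.00197373  0.80881137  0.58806486  0.81357966]
 [ 0.          0.          0.          1.        ]] dict_keys(['pixels', 'intrinsics', 'pose'])
top [[462.13079905   0.         248.51617449]
 [  0.         462.13079905 196.35101991]
 [  0.           0.           1.        ]] [[ 1.65129559e-02  9.95267153e-01 -9.57633330e-02  4.00795180e-01]
 [-9.99863484e-01  1.63816156e-02 -2.15758693e-03 -7.02535644e-03]
 [-5.78617292e-04  9.57858880e-02  9.95401793e-01  1.33713355e+00]
 [ 0.00000000e+00  0.00000000e+00  0.00000000e+00  1.00000000e+00]] dict_keys(['pixels', 'intrinsics', 'pose'])
```

View pics/scene0.png

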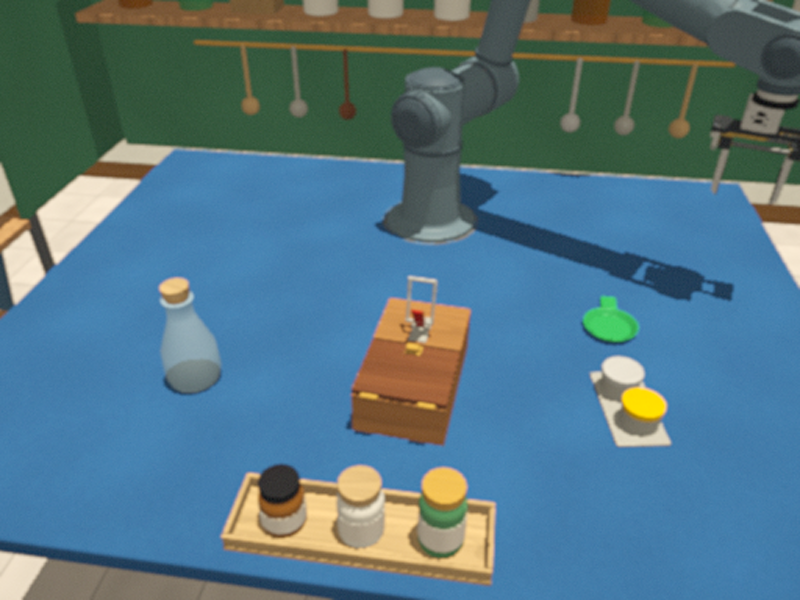

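View pics/top0.png

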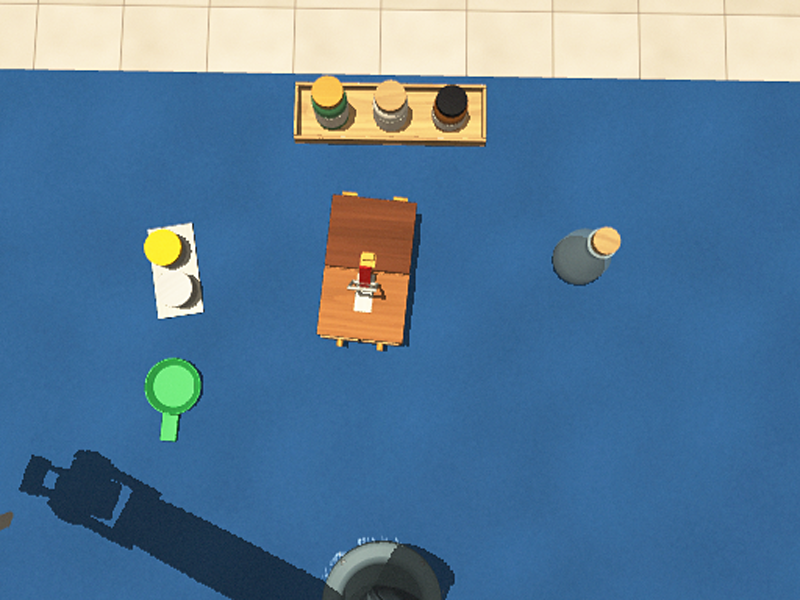

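Top view: the chest top spans (332,195)-(417,203)-(405,343)-(318,333) with the keeper at (368,258). The scene view shows the bail upright, its bar at (422,279), and the lever leaning over the keeper. Next I fit the chest pose and work out the latch geometry.

```bash
cat > h.py <<'E'
import numpy as np
from scipy.optimize import least_squares
from scipy.spatial.transform import Rotation as R
def proj(P,K,T):
    p=(np.asarray(P)-T[:3,3])@T[:3,:3]; p=p*[1,-1,-1]; q=p@K.T
    return q[:,:2]/q[:,2:]
def c2w(P,c):  # chest -> world, c=(x,y,yaw)
    P=np.asarray(P,float); s,k=np.sin(c[2]),np.cos(c[2])
    return np.stack([c[0]+k*P[...,0]-s*P[...,1],c[1]+s*P[...,0]+k*P[...,1],P[...,2]],-1)
E
python3 - <<'E'
from h import *
t=np.load('top0.npz');s=np.load('scene0.npz')
top=np.array([[.125,.075,.09],[.125,-.075,.09],[-.125,-.075,.09],[-.125,.075,.09]])
ut=np.array([[332,195],[417,203],[405,343],[318,333]])/1.5625
us=np.array([[389,300],[470,307]])/1.5625; S=top[[2,3]]
f=lambda c:np.r_[(proj(c2w(top,c),t['intrinsics'],t['pose'])-ut).ravel(),(proj(c2w(S,c),s['intrinsics'],s['pose'])-us).ravel()]
r=least_squares(f,[.6,0,-.1]);c=r.x;print(c,r.fun.round(1))
np.save('c.npy',c)
for n,p in dict(keeper=[.021,0,.103],bar=[-.035,0,.19]).items():
    for d in(t,s):print(n,proj(c2w(np.array([p]),c),d['intrinsics'],d['pose'])*1.5625)
# bail bar from scene pixel (422,279) and y=0 plane of chest
K,T=s['intrinsics'],s['pose']
q=np.linalg.inv(K)@[422/1.5625,279/1.5625,1]; d=T[:3,:3]@(q*[1,-1,-1]); o=T[:3,3]
n=np.array([-np.sin(c[2]),np.cos(c[2]),0]); print('ray at chest y=0 ill-posed; bar points:')
for z in(.17,.18,.19,.2):
    p=o+d*(z-o[2])/d[2]; k,sn=np.cos(c[2]),np.sin(c[2]); v=p[:2]-c[:2]; print(z,p.round(3),(k*v[0]+sn*v[1]).round(4),(-sn*v[0]+k*v[1]).round(4))
from plant import robot
o=robot.get_obs();Rt=R.from_rotvec(o['tool_rot']).as_matrix();print(Rt.round(3))
E
```

```text
[ 0.58920049  0.03367291 -0.08357017] [ 0.1 -1.1 -0.1 -0.9 -1.3  0.  -0.9  0.9 -1.2 -2.4 -1.   0.2]
keeper [[368.1989106  254.30661738]]
keeper [[410.45820671 346.59495557]]
bar [[363.07620603 279.55716843]]
bar [[418.39183844 283.66991314]]
ray at chest y=0 ill-posed; bar points:
0.17 [0.511 0.038 0.17 ] -0.0785 -0.0023
0.18 [0.525 0.039 0.18 ] -0.064 0.0004
0.19 [0.54  0.041 0.19 ] -0.0495 0.003
0.2 [0.555 0.042 0.2  ] -0.035 0.0057
[[-0.956  0.294 -0.001]
 [ 0.294  0.956 -0.002]
 [ 0.    -0.002 -1.   ]]
```

Run:
```python
import cv2,numpy as np
a=cv2.resize(np.load('scene0.npz')['pixels'][160:300,215:315,::-1],(428,600),interpolation=cv2.INTER_CUBIC)
b=cv2.resize(np.load('top0.npz')['pixels'][115:230,195:275,::-1],(372,600)[:1]+(535,),interpolation=cv2.INTER_CUBIC)
b=cv2.copyMakeBorder(b,0,65,0,0,0)
cv2.imwrite('pics/c1.png',np.hstack([a,b]))
```

```text
(no output)
```

View pics/c1.png

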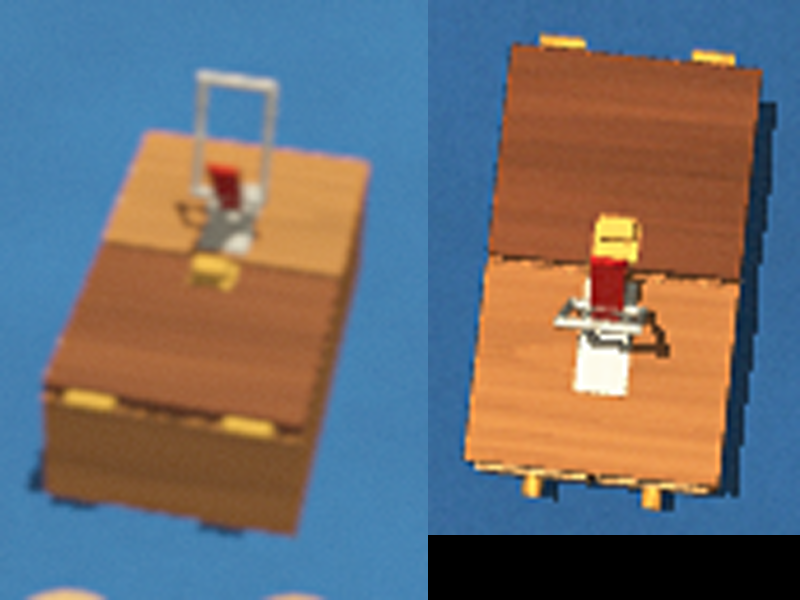

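Crops: the bar's centre is at (270.6,178.7) in the scene and about (233.3,184.2) in the top view. I refit with the refined corners and triangulate it.

Run:
```python
from h import *
t=np.load('top0.npz');s=np.load('scene0.npz')
top=np.array([[.125,.075,.09],[.125,-.075,.09],[-.125,-.075,.09],[-.125,.075,.09]])
ut=np.array([[213.1,124.7],[266.6,130.1],[257.6,218.4],[203.2,213.2]])-.4
us=np.array([[285.8,260.5],[225,249.3],[249.6,190.6],[301.4,197.4]])-.4
pr=lambda P,c,d:proj(c2w(P,c),d['intrinsics'],d['pose'])
f=lambda c:np.r_[(pr(top,c,t)-ut).ravel(),(pr(top,c,s)-us).ravel()]
r=least_squares(f,[.6,0,-.1]);c=r.x;print(c,r.fun.round(1));np.save('c.npy',c)
bt,bs=np.array([233.3,184.2])-.4,np.array([270.6,178.7])-.4
g=lambda p:np.r_[pr(p[None],c,t)[0]-bt,pr(p[None],c,s)[0]-bs]
b=least_squares(g,[-.03,0,.19]);print('bar chest',b.x,b.fun.round(1))
W=c2w(b.x,c);print('bar world',W)
from plant import robot
o=robot.get_obs();Rt=R.from_rotvec(o['tool_rot']).as_matrix()
# hover with grasp point 90mm above bar
yt=np.array([-np.sin(c[2]),np.cos(c[2]),0]); a=Rt.T@yt; print('turn',np.arctan2(-a[0],a[1]))
tgt=W+[0,0,.18+.10]; print('shift',Rt.T@(tgt-o['tool_pos']))
```

```text
[ 0.59069377  0.03582137 -0.08604908] [-0.8 -1.2 -0.1 -1.1 -0.2  1.  -1.1  0.5 -0.1 -1.  -0.8 -0.  -0.7 -0.3
 -0.3  0.1]
bar chest [-0.04920546 -0.00202666  0.19145062] [-1.2  0.1 -1.3  0. ]
bar world [0.54149618 0.03803107 0.19145062]
turn -0.21278071333150994
shift [-0.50633952 -0.454162   -0.0671678 ]
```

The rows are not in the units I measure in: shifts go in shares of 0.2 m and turns go in shares of 180 degrees. I convert before sending: -0.14 m is -0.7, -0.126 m is -0.63.

```bash
echo '{"increments": [[-0.14, -0.125, -0.05, 0], [-0.28, -0.25, -0.1, 0], [-0.42, -0.375, -0.125, 0], [-0.56, -0.5, -0.15, 0], [-0.7, -0.63, -0.15, 0]]}' | python3 nudge.py 0.094; echo '{"increments": [[-0.14, -0.125, -0.05, 0], [-0.28, -0.25, -0.1, 0], [-0.42, -0.375, -0.15, 0], [-0.56, -0.5, -0.185, 0], [-0.7, -0.63, -0.185, 0]]}' | python3 nudge.py;echo '{"increments": [[-0.14, -0.125, 0, 0], [-0.28, -0.25, 0, 0], [-0.42, -0.375, 0, 0], [-0.56, -0.5, 0, 0], [-0.7, -0.63, 0, 0]]}' | python3 nudge.py;echo '{"increments": [[-0.14, -0.125, 0, 0], [-0.28, -0.25, 0, 0], [-0.43, -0.38, 0, -0.0191], [-0.43, -0.38, 0, -0.0477], [-0.43, -0.38, 0, -0.0678]]}' | python3 nudge.py
python3 - <<'E'
from h import *
from plant import robot
import cv2
o=robot.get_obs();f=robot.grab_frame('wrist')
np.savez('w1.npz',pos=o['tool_pos'],rot=o['tool_rot'],**f)
c=np.load('c.npy')
Rt=R.from_rotvec(o['tool_rot']).as_matrix();T=np.eye(4);T[:3,:3]=Rt;T[:3,3]=o['tool_pos'];T=T@f['mount']
im=cv2.resize(f['pixels'][:,:,::-1],(800,600),interpolation=cv2.INTER_CUBIC)
P=np.array([[.125,.075,.09],[.125,-.075,.09],[-.125,-.075,.09],[-.125,.075,.09],[.024,0,.1035],[-.0492,0,.1915],[0,0,.149]])
for u in proj(c2w(P,c),f['intrinsics'],T)*1.5625:
    print(u.round()); cv2.drawMarker(im,tuple(int(v) for v in np.clip(u,-2000,2000)),(0,255,0),cv2.MARKER_CROSS,12,1)
cv2.imwrite('pics/w1.png',im);print(o['tool_pos'],o['time_s'],Rt.round(3))
E
```

```text
time_s: 0.52
tool_pos: [0.2886, 0.4582, 0.4355]
tool_rot: [0.466, 3.106, 0.002]
contact_force: [0.6, -0.1, 0.8]
width: 0.0941
gripper_force: 0.0
time_s: 0.93
tool_pos: [0.3853, 0.2964, 0.4733]
tool_rot: [0.467, 3.104, 0.003]
contact_force: [0.6, 0.5, -0.7]
width: 0.0939
gripper_force: 0.0
time_s: 1.35
tool_pos: [0.4819, 0.1346, 0.4714]
tool_rot: [-0.468, -3.106, -0.0]
contact_force: [0.9, 0.5, -0.3]
width: 0.0937
gripper_force: 0.0
time_s: 1.77
tool_pos: [0.5421, 0.0362, 0.4708]
tool_rot: [-0.134, -3.137, -0.0]
contact_force: [0.1, 0.9, 0.6]
width: 0.094
gripper_force: 0.0
[487. 468.]
[321. 468.]
[308. 183.]
[501. 183.]
[404. 369.]
[406. 309.]
[405. 361.]
[0.54206092 0.03624416 0.47076768] 1.7667 [[-0.996  0.085 -0.002]
 [ 0.085  0.996  0.   ]
 [ 0.002  0.    -1.   ]]
```

View pics/w1.png

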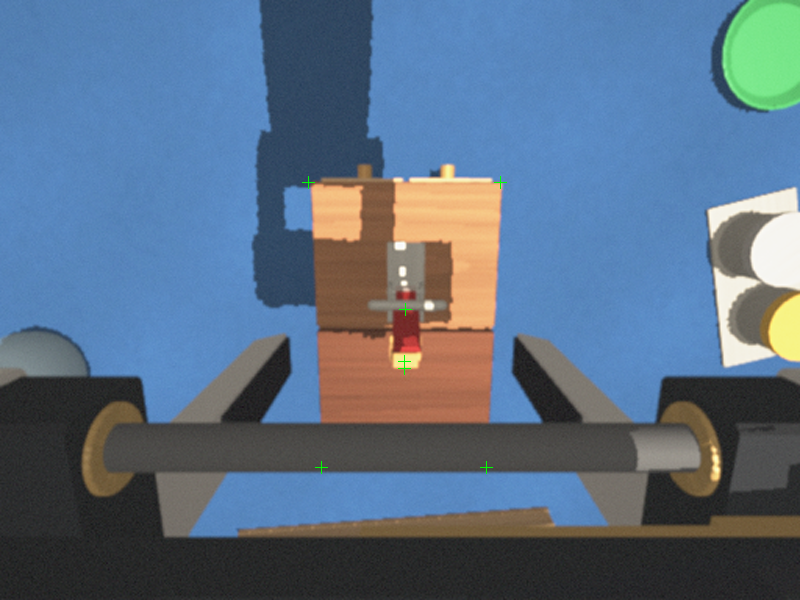

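The wrist view matches the fit to within 1–2 px, with the bar at (407,305), i.e. chest x ≈ -51 mm. I'll straddle the bail and grip its two side wires lightly from outside, about 16 mm short of the bar.

Converted, 0.107 m is 0.535, 0.004 m is 0.02.

```bash
echo '{"increments": [[-0.005, 0.02, 0.175, 0], [-0.01, 0.02, 0.35, 0], [-0.01, 0.02, 0.5, 0], [-0.01, 0.02, 0.535, 0], [-0.01, 0.02, 0.535, 0]]}' | python3 nudge.py 0.094; echo '{"increments": [[0, 0, 0, 0], [0, 0, 0, 0], [0, 0, 0, 0], [0, 0, 0, 0], [0, 0, 0, 0]]}' | python3 nudge.py 0.03 5;echo '{"increments": [[0, 0, 0, 0], [0, 0, 0, 0], [0, 0, 0, 0], [0, 0, 0, 0], [0, 0, 0, 0]]}' | python3 nudge.py
```

```text
time_s: 2.23
tool_pos: [0.5427, 0.0425, 0.362]
tool_rot: [-0.135, -3.133, -0.001]
contact_force: [-0.2, -0.3, -0.1]
width: 0.0937
gripper_force: 0.0
time_s: 2.65
tool_pos: [0.5439, 0.0422, 0.3659]
tool_rot: [0.135, 3.137, -0.0]
contact_force: [-0.4, 0.7, -1.0]
width: 0.0642
gripper_force: 0.0
time_s: 3.07
tool_pos: [0.5438, 0.0413, 0.3652]
tool_rot: [0.135, 3.138, -0.005]
contact_force: [-1.4, -5.2, 1.7]
width: 0.0473
gripper_force: 5.0
```

Converted, -0.047 m is -0.235, -0.038 m is -0.19.

```bash
echo '{"increments": [[-0.04, -0.01, -0.01, 0], [-0.09, -0.01, -0.015, 0], [-0.14, -0.01, -0.01, 0], [-0.19, -0.01, 0.005, 0], [-0.235, -0.01, 0.025, 0]]}' | python3 nudge.py;echo '{"increments": [[-0.04, 0, 0.03, 0], [-0.075, 0, 0.065, 0], [-0.105, 0, 0.105, 0], [-0.105, 0, 0.105, 0]]}' | python3 nudge.py
python3 - <<'E'
from plant import robot
import cv2,numpy as np
f=robot.grab_frame('scene')
cv2.imwrite('pics/s2.png',cv2.resize(f['pixels'][130:280,180:380,::-1],(800,600),interpolation=cv2.INTER_CUBIC))
E
```

```text
time_s: 3.48
tool_pos: [0.5917, 0.0358, 0.3606]
tool_rot: [0.135, 3.136, -0.001]
contact_force: [-0.3, -2.4, 3.7]
width: 0.0468
gripper_force: 5.0
time_s: 3.82
tool_pos: [0.6133, 0.0339, 0.3388]
tool_rot: [0.135, 3.133, -0.001]
contact_force: [4.2, -2.1, 2.9]
width: 0.0471
gripper_force: 5.0
```

View pics/s2.png

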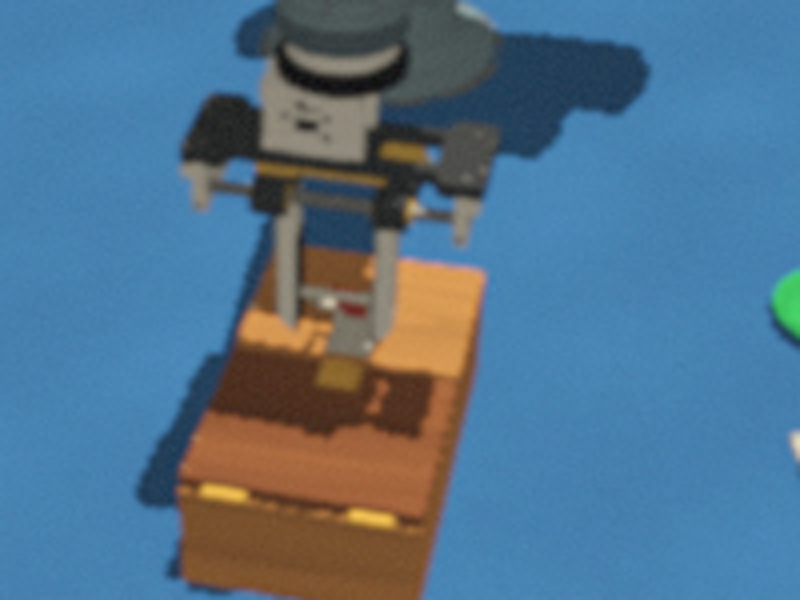

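The bail is in hand: its bar shows between the fingers at (335,295), above the lever. I carry on down towards the lid.

Converted, 0.037 m is 0.185, 0.019 m is 0.095.

```bash
echo '{"increments": [[-0.02, 0, 0.045, 0], [-0.035, 0, 0.095, 0], [-0.04, 0, 0.145, 0], [-0.035, 0, 0.185, 0], [-0.035, 0, 0.185, 0]]}' | python3 nudge.py
echo '{"increments": [[0.005, 0, 0.02, 0], [0.01, 0, 0.035, 0], [0.01, 0, 0.045, 0], [0.01, 0, 0.045, 0]]}' | python3 nudge.py
python3 - <<'E'
from plant import robot
import cv2,numpy as np
print(robot.get_obs()['contact_force'])
f=robot.grab_frame('scene');g=robot.grab_frame('wrist')
a=cv2.resize(f['pixels'][170:270,210:310,::-1],(400,400),interpolation=cv2.INTER_CUBIC)
b=cv2.resize(g['pixels'][150:275,200:325,::-1],(400,400),interpolation=cv2.INTER_CUBIC)
cv2.imwrite('pics/s3.png',np.hstack([a,b]))
E
```

```text
time_s: 4.28
tool_pos: [0.6188, 0.0333, 0.3001]
tool_rot: [0.135, 3.137, -0.001]
contact_force: [4.1, -3.4, 1.1]
width: 0.0462
gripper_force: 5.0
time_s: 4.62
tool_pos: [0.6166, 0.0336, 0.2919]
tool_rot: [0.135, 3.138, -0.001]
contact_force: [3.6, -4.5, -0.0]
width: 0.0469
gripper_force: 5.0
[ 3.55740448 -4.47322052 -0.00847826]
```

View pics/s3.png

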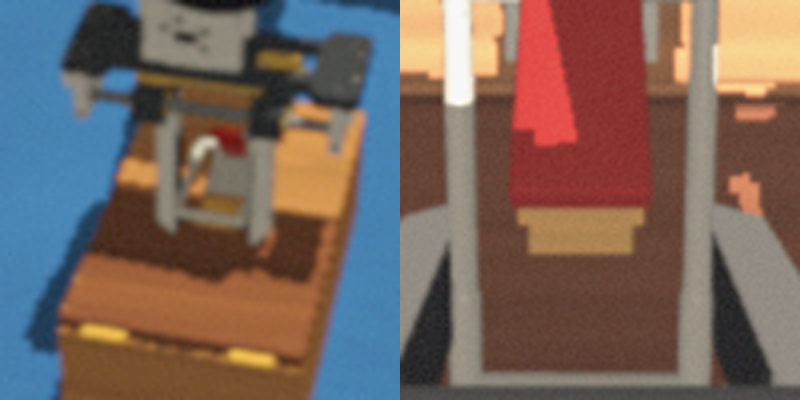

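Both views show the bail down, with its bar well beyond the lip (lip end at row 253, bar at row 380 in the right panel) and the lever still leaning over the keeper. I lower until it touches.

Converted, 0.002 m is 0.01, 0.001 m is 0.005.

```bash
echo '{"increments": [[0, 0, 0.005, 0], [0, 0, 0.01, 0], [0, 0, 0.01, 0]]}' | python3 nudge.py;echo '{"increments": [[0, 0, 0.005, 0], [0, 0, 0.0075, 0], [0, 0, 0.0075, 0]]}' | python3 nudge.py
```

```text
time_s: 4.97
tool_pos: [0.6163, 0.0337, 0.2903]
tool_rot: [0.135, 3.138, -0.001]
contact_force: [3.3, -4.2, -0.1]
width: 0.0466
gripper_force: 5.0
time_s: 5.22
tool_pos: [0.6163, 0.0337, 0.2895]
tool_rot: [0.135, 3.139, -0.001]
contact_force: [-0.2, -6.0, 3.7]
width: 0.0466
gripper_force: 6.8
```

Converted, 0.011 m is 0.055, 0.008 m is 0.04.

```bash
echo '{"increments": [[0.01, 0, -0.0025, 0], [0.025, 0, -0.0025, 0], [0.04, 0, -0.0025, 0], [0.055, 0, -0.0025, 0], [0.055, 0, -0.0025, 0]]}' | python3 nudge.py - 10
echo '{"increments": [[0.01, 0, 0, 0], [0.02, 0, 0, 0], [0.03, 0, 0, 0], [0.03, 0, 0, 0]]}' | python3 nudge.py
python3 - <<'E'
from plant import robot
import cv2,numpy as np
f=robot.grab_frame('scene');g=robot.grab_frame('wrist')
a=cv2.resize(f['pixels'][170:270,210:310,::-1],(400,400),interpolation=cv2.INTER_CUBIC)
b=cv2.resize(g['pixels'][150:275,200:325,::-1],(400,400),interpolation=cv2.INTER_CUBIC)
cv2.imwrite('pics/s4.png',np.hstack([a,b]))
E
```

```text
time_s: 5.63
tool_pos: [0.6052, 0.0347, 0.2898]
tool_rot: [0.135, 3.138, -0.001]
contact_force: [3.0, -5.6, 0.8]
width: 0.0466
gripper_force: 10.0
time_s: 5.97
tool_pos: [0.5991, 0.0352, 0.2895]
tool_rot: [0.135, 3.139, -0.001]
contact_force: [2.0, -6.0, 1.2]
width: 0.0464
gripper_force: 10.0
```

View pics/s4.png

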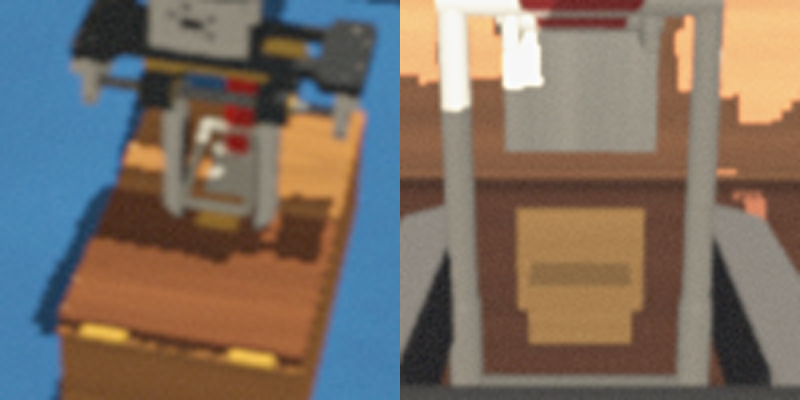

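The wrist view shows the lever now upright and the keeper approaching the bar. The scene crop has a bar-like line at row 208, so I compute where the bar really is.

Run:
```python
from h import *
from plant import robot
c=np.load('c.npy')
o=robot.get_obs();g=robot.grab_frame('wrist');s=np.load('scene0.npz')
T=np.eye(4);T[:3,:3]=R.from_rotvec(o['tool_rot']).as_matrix();T[:3,3]=o['tool_pos'];T=T@g['mount']
for n,p in dict(lipend=[.024,0,.1035],postfront=[.012,0,.1035],bar29=[.029,0,.093],bar29h=[.029,0,.1],bar22h=[.022,0,.107],bar15h=[.015,0,.11]).items():
    P=c2w(np.array([p]),c)
    print(n,((proj(P,s['intrinsics'],s['pose'])-[210,170])*4).round(),((proj(P,g['intrinsics'],T)-[200,150])*3.2).round())
v=o['tool_pos'][:2]-c[:2];k,sn=np.cos(c[2]),np.sin(c[2]);print(k*v[0]+sn*v[1],-sn*v[0]+k*v[1],o['tool_pos'])
```

```text
lipend [[213. 211.]] [[177. 350.]]
postfront [[217. 200.]] [[177. 292.]]
bar29 [[211. 229.]] [[177. 349.]]
bar29h [[211. 221.]] [[177. 364.]]
bar22h [[213. 205.]] [[177. 348.]]
bar15h [[216. 195.]] [[176. 321.]]
0.008461751436962924 0.00013037435078904337 [0.59913541 0.03522403 0.28950579]
```

The bar is high, at roughly x 28, z 114: the wires sit about 24 mm up the pads, so it was the fingertips that touched the lid. I'll back off 8 mm, release, rise 17 mm and regrip the wires near the fingertips.

Converted, -0.008 m is -0.04, -0.006 m is -0.03.

```bash
echo '{"increments": [[-0.015, 0, -0.005, 0], [-0.03, 0, -0.005, 0], [-0.04, 0, -0.005, 0], [-0.04, 0, -0.005, 0]]}' | python3 nudge.py
echo '{"increments": [[0, 0, 0, 0], [0, 0, 0, 0], [0, 0, 0, 0], [0, 0, -0.04, 0], [0, 0, -0.08, 0]]}' | python3 nudge.py 0.065
echo '{"increments": [[0, 0, 0, 0], [0, 0, 0, 0], [0, 0, 0, 0], [0, 0, 0, 0], [0, 0, 0, 0]]}' | python3 nudge.py 0.03 8
echo '{"increments": [[0, 0, 0, 0], [0, 0, 0, 0], [0, 0, 0, 0]]}' | python3 nudge.py
echo '{"increments": [[0, 0, 0.02, 0], [0, 0, 0.04, 0], [0, 0, 0.06, 0], [0, 0, 0.075, 0], [0, 0, 0.075, 0]]}' | python3 nudge.py
cat > m.py <<'E'
# measure the bar: rows of bar in scene crop / wrist crop are picked by eye; save a fresh pair
import sys,cv2
from h import *
from plant import robot
o=robot.get_obs();g=robot.grab_frame('wrist');f=robot.grab_frame('scene');n=sys.argv[1]
np.savez(n+'.npz',pos=o['tool_pos'],rot=o['tool_rot'],K=g['intrinsics'],mount=g['mount'])
a=cv2.resize(f['pixels'][170:270,210:310,::-1],(400,400),interpolation=cv2.INTER_CUBIC)
b=cv2.resize(g['pixels'][150:275,200:325,::-1],(400,400),interpolation=cv2.INTER_CUBIC)
cv2.imwrite(f'pics/{n}.png',np.hstack([a,b]))
c=np.load('c.npy');v=o['tool_pos'][:2]-c[:2];k,sn=np.cos(c[2]),np.sin(c[2]);print(k*v[0]+sn*v[1],-sn*v[0]+k*v[1],o['tool_pos'])
T=np.eye(4);T[:3,:3]=R.from_rotvec(o['tool_rot']).as_matrix();T[:3,3]=o['tool_pos'];T=T@g['mount']
for p in ([.024,0,.1035],[.03,0,.094],[.03,0,.104],[.04,0,.094]):
    P=c2w(np.array([p]),c)
    print(p,((proj(P,f['intrinsics'],f['pose'])-[210,170])*4).round(),((proj(P,g['intrinsics'],T)-[200,150])*3.2).round())
E
python3 m.py s5
```

```text
time_s: 6.45
tool_pos: [0.6058, 0.0347, 0.2894]
tool_rot: [-0.133, -3.129, 0.001]
contact_force: [-8.0, -4.8, 5.3]
width: 0.0463
gripper_force: 12.8
time_s: 6.87
tool_pos: [0.6069, 0.0351, 0.3065]
tool_rot: [-0.134, -3.137, -0.001]
contact_force: [-0.3, 0.8, 0.1]
width: 0.0648
gripper_force: 0.0
time_s: 7.28
tool_pos: [0.6071, 0.0347, 0.3063]
tool_rot: [-0.135, -3.138, -0.0]
contact_force: [-0.5, -0.2, -0.0]
width: 0.0351
gripper_force: 0.0
time_s: 7.53
tool_pos: [0.6072, 0.0347, 0.3065]
tool_rot: [-0.135, -3.138, -0.0]
contact_force: [-0.7, -0.7, 0.2]
width: 0.0303
gripper_force: 0.0
time_s: 7.95
tool_pos: [0.6092, 0.0342, 0.2976]
tool_rot: [0.134, 3.133, -0.003]
contact_force: [-7.3, -1.8, 25.2]
width: 0.0296
gripper_force: 12.7
0.01856495006086655 -6.952755165269748e-05 [0.60918405 0.03415657 0.29760353]
[0.024, 0, 0.1035] [[213. 211.]] [[179. 280.]]
[0.03, 0, 0.094] [[211. 229.]] [[179. 289.]]
[0.03, 0, 0.104] [[211. 217.]] [[179. 309.]]
[0.04, 0, 0.094] [[207. 239.]] [[179. 332.]]
```

View pics/s5.png

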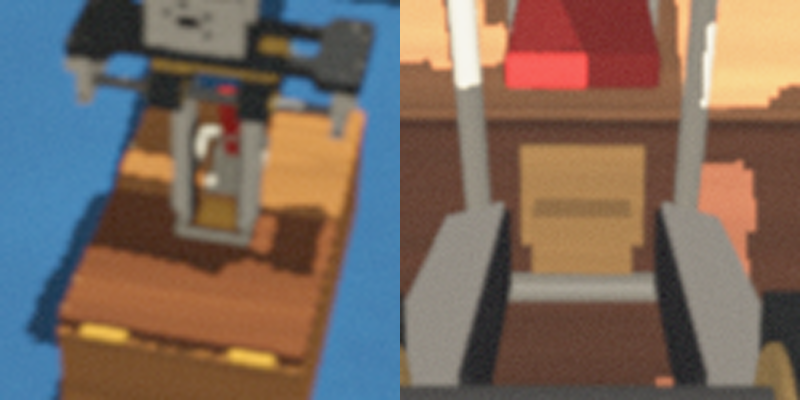

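The fingers missed the wires and pressed on top of them instead. That put the bar on the lid just behind the lip (row 287 right, 237 left; about x 31, z 94). Now I lift, open, go down beside the wires and grip them low.

Converted, -0.012 m is -0.06.

```bash
echo '{"increments": [[0, 0, -0.06, 0], [0, 0, -0.06, 0], [0, 0, -0.06, 0], [0, 0, -0.06, 0], [0, 0, -0.06, 0]]}' | python3 nudge.py 0.065
echo '{"increments": [[0, 0, 0.03, 0], [0, 0, 0.0625, 0], [0, 0, 0.0625, 0]]}' | python3 nudge.py 0.065
echo '{"increments": [[0, 0, 0, 0], [0, 0, 0, 0], [0, 0, 0, 0], [0, 0, 0, 0], [0, 0, 0, 0]]}' | python3 nudge.py 0.03 10
echo '{"increments": [[0, 0, 0, 0], [0, 0, 0, 0], [0, 0, 0, 0]]}' | python3 nudge.py
```

```text
time_s: 8.47
tool_pos: [0.6067, 0.0348, 0.302]
tool_rot: [-0.135, -3.136, -0.0]
contact_force: [0.4, 0.1, 0.3]
width: 0.0596
gripper_force: 0.0
time_s: 8.72
tool_pos: [0.607, 0.0348, 0.2898]
tool_rot: [-0.135, -3.137, -0.0]
contact_force: [-0.8, 0.4, 1.0]
width: 0.0655
gripper_force: 0.0
time_s: 9.13
tool_pos: [0.6071, 0.0344, 0.2909]
tool_rot: [-0.135, -3.138, 0.001]
contact_force: [0.3, -2.7, -1.6]
width: 0.0463
gripper_force: 10.0
time_s: 9.38
tool_pos: [0.6071, 0.0345, 0.291]
tool_rot: [-0.135, -3.138, 0.001]
contact_force: [-1.6, -3.3, -1.0]
width: 0.0461
gripper_force: 10.0
```

Converted, 0.008 m is 0.04, 0.0005 m is 0.0025.

```bash
echo '{"increments": [[0.01, 0, 0.0025, 0], [0.02, 0, 0.005, 0], [0.03, 0, 0.005, 0], [0.04, 0, 0.005, 0], [0.04, 0, 0.005, 0]]}' | python3 nudge.py; echo '{"increments": [[0.005, 0, 0, 0], [0.01, 0, 0, 0], [0.015, 0, 0, 0], [0.015, 0, 0, 0]]}' | python3 nudge.py; python3 m.py s6
```

```text
time_s: 9.8
tool_pos: [0.5995, 0.0351, 0.2908]
tool_rot: [0.135, 3.136, -0.001]
contact_force: [2.4, -3.3, -1.3]
width: 0.0463
gripper_force: 10.0
time_s: 10.13
tool_pos: [0.5966, 0.0354, 0.2908]
tool_rot: [0.135, 3.135, -0.001]
contact_force: [4.1, -4.2, -2.5]
width: 0.0467
gripper_force: 10.0
0.005970006480809355 7.681700392663882e-05 [0.59664829 0.03538482 0.2907702 ]
[0.024, 0, 0.1035] [[213. 211.]] [[177. 355.]]
[0.03, 0, 0.094] [[211. 229.]] [[177. 360.]]
[0.03, 0, 0.104] [[211. 217.]] [[177. 384.]]
[0.04, 0, 0.094] [[207. 239.]] [[177. 403.]]
```

View pics/s6.png

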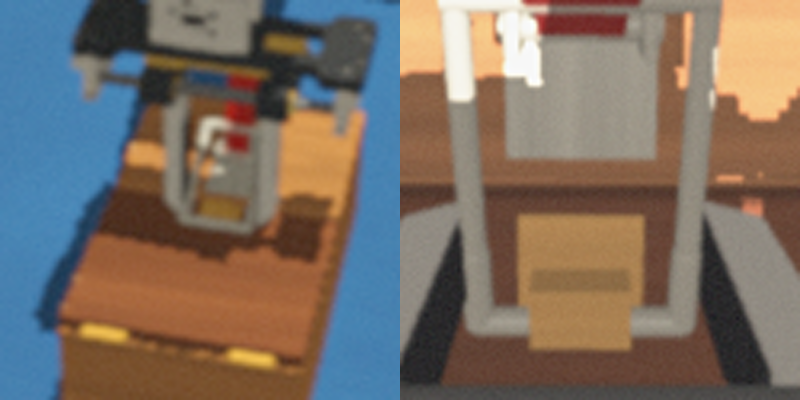

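The crossbar (right panel, row 321) is now under the lip (end at row 350), about 2 mm short of the post. I pull on until the force rises.

The rows are not in the units I measure in: shifts go in shares of 0.2 m and turns go in shares of 180 degrees. I convert before sending: 0.003 m is 0.015, 0.002 m is 0.01.

```bash
echo '{"increments": [[0.005, 0, 0, 0], [0.01, 0, 0, 0], [0.015, 0, 0, 0], [0.015, 0, 0, 0]]}' | python3 nudge.py; echo '{"increments": [[0.005, 0, 0, 0], [0.01, 0, 0, 0], [0.01, 0, 0, 0]]}' | python3 nudge.py
```

```text
time_s: 10.57
tool_pos: [0.5938, 0.0356, 0.2908]
tool_rot: [0.135, 3.135, -0.001]
contact_force: [4.1, -4.3, -2.7]
width: 0.0461
gripper_force: 10.0
time_s: 10.82
tool_pos: [0.592, 0.0358, 0.2909]
tool_rot: [0.135, 3.133, -0.001]
contact_force: [6.4, -4.7, -2.8]
width: 0.0462
gripper_force: 10.0
```

The bar is against the post and the force is rising. I release, rise clear, then measure the lever's angle from its red pixels.

Converted, -0.115 m is -0.575, -0.085 m is -0.425.

```bash
echo '{"increments": [[0, 0, 0, 0], [0, 0, 0, 0], [0, 0, 0, 0], [0, 0, 0, 0], [0, 0, 0, 0]]}' | python3 nudge.py 0.07
echo '{"increments": [[0, 0, -0.1, 0], [0, 0, -0.25, 0], [0, 0, -0.425, 0], [0, 0, -0.575, 0], [0, 0, -0.575, 0]]}' | python3 nudge.py 0.0 20
echo '{"increments": [[0, 0, 0, 0], [0, 0, 0, 0], [0, 0, 0, 0], [0, 0, 0, 0]]}' | python3 nudge.py
cat > lev.py <<'E'
from h import *
from plant import robot
import cv2
c=np.load('c.npy');o=robot.get_obs()
T=np.eye(4);T[:3,:3]=R.from_rotvec(o['tool_rot']).as_matrix();T[:3,3]=o['tool_pos']
M={}
for n in('wrist','scene','top'):
    f=robot.grab_frame(n);h=cv2.cvtColor(f['pixels'],cv2.COLOR_RGB2HSV)
    m=(((h[...,0]<5)|(h[...,0]>172))&(h[...,1]>170)&(h[...,2]>60)).astype(np.uint8)
    A=T@f['mount'] if n=='wrist' else f['pose']
    ctr=proj(c2w(np.array([[-.05,0,.13]]),c),f['intrinsics'],A)[0]
    yy,xx=np.nonzero(m);k=np.hypot(xx-ctr[0],yy-ctr[1])<90;xx,yy=xx[k],yy[k]
    if len(xx)<8: print(n,'red',len(xx));continue
    print(n,len(xx),'mean',xx.mean().round(1),yy.mean().round(1),'x',np.percentile(xx,[2,98]),'y',np.percentile(yy,[2,98]))
    for th in range(50,190,15):
        a=np.radians(th);e=[[-.04+r*np.cos(a)+.0025*s*np.sin(a),y,.102+r*np.sin(a)-.0025*s*np.cos(a)] for r in(.01,.062) for y in(-.01,.01) for s in(-1,1)]
        u=proj(c2w(np.array(e),c),f['intrinsics'],A);print('  ',th,u.mean(0).round(1),u.min(0).round(1),u.max(0).round(1))
print(o['tool_pos'],o['time_s'])
E
python3 lev.py
```

```text
time_s: 11.23
tool_pos: [0.5911, 0.0364, 0.2901]
tool_rot: [-0.134, -3.138, -0.001]
contact_force: [-0.0, 0.9, 0.0]
width: 0.0697
gripper_force: 0.0
time_s: 11.65
tool_pos: [0.5926, 0.0362, 0.413]
tool_rot: [0.134, 3.126, -0.001]
contact_force: [0.7, 0.1, 0.9]
width: 0.04
gripper_force: 0.0
time_s: 11.98
tool_pos: [0.5909, 0.0362, 0.403]
tool_rot: [-0.135, -3.135, -0.001]
contact_force: [0.2, -0.3, 0.3]
width: 0.0135
gripper_force: 0.0
wrist 110 mean 257.5 126.1 x [246.18 266.82] y [109.   149.82]
   50 [255.2 183.9] [243.2 159.5] [267.  208.1]
   65 [255.2 176.1] [242.5 156.9] [267.5 195.6]
   80 [255.1 165.9] [242.1 154.1] [267.9 178.3]
   95 [255.1 154.2] [241.8 151.1] [268.1 157.7]
   110 [255.1 142.1] [241.8 130. ] [268.1 153.7]
   125 [255.1 131.3] [242.  111.4] [267.9 150.9]
   140 [255.1 122.8] [242.5  97.3] [267.5 148.2]
   155 [255.2 117.3] [243.1  88.9] [267. 146.]
   170 [255.2 115. ] [243.8  86.1] [266.5 144.3]
   185 [255.3 115.6] [244.6  87.1] [265.9 143.5]
scene 79 mean 270.2 195.2 x [267.56 273.  ] y [187. 206.]
   50 [266.7 205.1] [261.4 201.3] [271.7 208.8]
   65 [267.3 201.7] [262.6 195.5] [271.9 207.8]
   80 [268.1 198.8] [263.9 190.7] [272.1 206.9]
   95 [268.8 196.6] [264.5 187.1] [273.2 206. ]
   110 [269.5 195.2] [264.7 185. ] [274.3 205.4]
   125 [270.1 194.7] [265.  184.5] [275.2 205. ]
   140 [270.5 195.2] [265.1 185.2] [275.9 205.3]
   155 [270.8 196.5] [265.3 187.3] [276.3 205.9]
   170 [271.  198.6] [265.4 190.7] [276.4 206.6]
   185 [270.9 201.3] [265.3 195.1] [276.3 207.5]
top red 0
[0.59086889 0.03615009 0.40302262] 11.9833
```

The lever is at about 127°, as the geometry predicts for a bar seated against the post. I come in on its +x side with closed fingers and fold it over along its arc.

Converted, 0.059 m is 0.295, 0.045 m is 0.225.

```bash
echo '{"increments": [[0.15, 0, 0, 0], [0.225, 0, 0, 0], [0.225, 0, 0.15, 0], [0.225, 0, 0.295, 0], [0.225, 0, 0.295, 0]]}' | python3 nudge.py 0 20
echo '{"increments": [[0.035, 0, 0, 0], [0.0675, 0, 0, 0], [0.105, 0, 0.03, 0], [0.1325, 0, 0.06, 0], [0.155, 0, 0.1, 0]]}' | python3 nudge.py
echo '{"increments": [[0.01, 0, 0.02, 0], [0.015, 0, 0.04, 0], [0.02, 0, 0.06, 0], [0.025, 0, 0.085, 0], [0.025, 0, 0.085, 0]]}' | python3 nudge.py
python3 lev.py | grep -v '^ '
```

```text
time_s: 12.55
tool_pos: [0.5443, 0.0402, 0.3403]
tool_rot: [-0.134, -3.128, -0.002]
contact_force: [-1.5, 0.2, -1.5]
width: 0.0005
gripper_force: 0.0
time_s: 12.97
tool_pos: [0.5154, 0.0426, 0.3275]
tool_rot: [0.134, 3.135, -0.001]
contact_force: [-1.1, -0.2, 2.9]
width: 0.0004
gripper_force: 1.0
time_s: 13.38
tool_pos: [0.5101, 0.0431, 0.3078]
tool_rot: [-0.135, -3.137, -0.0]
contact_force: [0.4, -0.3, -0.1]
width: 0.0006
gripper_force: 0.0
wrist 83 mean 258.2 205.8 x [242.64 269.36] y [200. 213.]
scene 19 mean 270.6 201.8 x [268.   273.64] y [200.   205.64]
top red 0
[0.51013885 0.04306681 0.3077537 ] 13.3833
```

Converted, 0.009 m is 0.045, 0.007 m is 0.035.

```bash
echo '{"increments": [[0, 0, 0.02, 0], [0, 0, 0.035, 0], [0, 0, 0.045, 0], [0, 0, 0.045, 0]]}' | python3 nudge.py
echo '{"increments": [[0, 0, 0.005, 0], [0, 0, 0.01, 0], [0, 0, 0.01, 0]]}' | python3 nudge.py
```

```text
time_s: 13.87
tool_pos: [0.5108, 0.043, 0.3004]
tool_rot: [0.135, 3.138, -0.0]
contact_force: [-1.1, -0.8, 2.0]
width: 0.0003
gripper_force: 1.2
time_s: 14.12
tool_pos: [0.511, 0.043, 0.2999]
tool_rot: [-0.134, -3.139, 0.0]
contact_force: [-5.2, 1.5, 13.1]
width: 0.0006
gripper_force: 6.4
```

Contact at tip height 0.101 m with 13 N matches the closed stop. I press once nearer the tip, then retreat and look.

Converted, 0.012 m is 0.06, -0.006 m is -0.03.

```bash
echo '{"increments": [[0, 0, -0.03, 0], [0.06, 0, -0.03, 0], [0.06, 0, 0, 0], [0.06, 0, 0.015, 0], [0.06, 0, 0.015, 0]]}' | python3 nudge.py
echo '{"increments": [[0, 0, -0.15, 0], [0, 0, -0.35, 0], [0, 0, -0.55, 0], [0, 0, -0.7, 0], [0, 0, -0.7, 0]]}' | python3 nudge.py
echo '{"increments": [[0.175, 0, 0, 0], [0.35, 0, 0, 0], [0.5, 0, 0, 0], [0.65, 0, 0, 0], [0.65, 0, 0, 0]]}' | python3 nudge.py
python3 lev.py
python3 - <<'E'
from plant import robot
import cv2,numpy as np
f=robot.grab_frame('scene');g=robot.grab_frame('top')
a=cv2.resize(f['pixels'][170:270,210:310,::-1],(400,400),interpolation=cv2.INTER_CUBIC)
b=cv2.resize(g['pixels'][120:225,180:285,::-1],(400,400),interpolation=cv2.INTER_CUBIC)
c=cv2.resize(robot.grab_frame('wrist')['pixels'][:,:,::-1],(266,200));d=cv2.resize(f['pixels'][:,:,::-1],(266,200));e=cv2.resize(g['pixels'][:,:,::-1],(268,200))
cv2.imwrite('pics/end.png',np.vstack([np.hstack([a,b]),np.hstack([c,d,e])]))
E
```

```text
time_s: 14.53
tool_pos: [0.4993, 0.0441, 0.2979]
tool_rot: [-0.134, -3.137, -0.0]
contact_force: [-12.1, 2.1, 24.3]
width: 0.0004
gripper_force: 12.9
time_s: 14.95
tool_pos: [0.5, 0.0439, 0.442]
tool_rot: [0.134, 3.126, -0.002]
contact_force: [0.3, 0.7, -0.0]
width: 0.0005
gripper_force: 0.0
time_s: 15.37
tool_pos: [0.3659, 0.0558, 0.4333]
tool_rot: [-0.134, -3.137, -0.0]
contact_force: [1.5, -1.2, -0.2]
width: 0.0004
gripper_force: 0.0
wrist red 2
scene 28 mean 271.7 199.8 x [269. 274.] y [197. 202.]
   50 [266.7 205.1] [261.4 201.3] [271.7 208.8]
   65 [267.3 201.7] [262.6 195.5] [271.9 207.8]
   80 [268.1 198.8] [263.9 190.7] [272.1 206.9]
   95 [268.8 196.6] [264.5 187.1] [273.2 206. ]
   110 [269.5 195.2] [264.7 185. ] [274.3 205.4]
   125 [270.1 194.7] [265.  184.5] [275.2 205. ]
   140 [270.5 195.2] [265.1 185.2] [275.9 205.3]
   155 [270.8 196.5] [265.3 187.3] [276.3 205.9]
   170 [271.  198.6] [265.4 190.7] [276.4 206.6]
   185 [270.9 201.3] [265.3 195.1] [276.3 207.5]
top 138 mean 231.6 197.4 x [228. 235.] y [186. 207.]
   50 [233.1 174.5] [228.8 166.2] [237.4 182.8]
   65 [232.7 177.2] [228.7 170.7] [236.8 183.7]
   80 [232.3 180.5] [228.1 176.2] [236.3 184.7]
   95 [231.9 184.1] [227.5 182.3] [236.2 185.7]
   110 [231.5 187.7] [226.9 184.1] [236.1 191.3]
   125 [231.3 191. ] [226.4 185.1] [236. 197.]
   140 [231.1 193.9] [226.2 186. ] [235.9 201.8]
   155 [231.  196.1] [226.1 186.8] [235.8 205.3]
   170 [231.  197.4] [226.2 187.4] [235.8 207.4]
   185 [231.1 197.8] [226.4 187.8] [235.9 207.9]
[0.3659423  0.05582901 0.43329743] 15.3667
```

View pics/end.png

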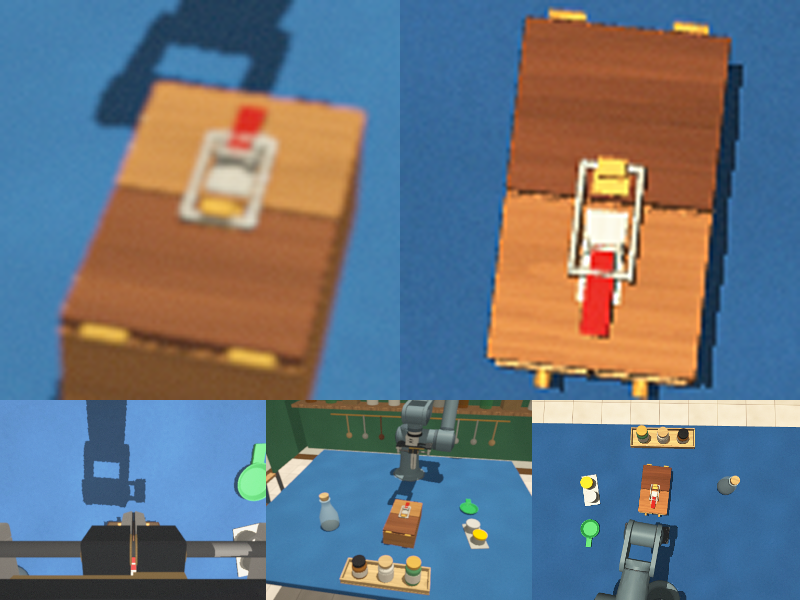

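The bar is hooked under the keeper's lip (top crop, row 162), the red lever lies flat on the ledge, and the carafe, tins and spoon rest stand where they were.

```bash
python3 -c "
from plant import robot
print(robot.sign_off())"
```

```text
the job is handed in; nothing more can be done
None
```

The chest is latched and handed in at about 15.5 s of the 58 s allowed: the crossbar is hooked behind the keeper, the red lever lies home on the ledge and stayed there with the arm clear, and the bystanders look unmoved in the final pictures.

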